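# House dart case out of the flap-top dispenser

## Robot

A 6-joint arm with a two-finger parallel gripper is mounted at the origin on the work surface. World frame = base frame: x ahead of the robot, y to its left, z up, the work surface at z = 0. Lengths are in m, angles in degrees, forces in N, time in s.
With the tool pointing down it reaches from about 0.4 to 0.825 m from the base axis. Payload 7 kg.
Tool frame: the origin (TCP) lies at the very end of the fingers, on their centre line; the grasp point (between the pads) lies 19 mm behind it; z points along the fingers, y is the line along which they close (so a half turn about z gives the same grasp; the last joint's range is limited). The gripper opens to 88 mm and grips with 3 to 60 N. Pads are 19 mm wide; open, the fingers measure 130 mm over their backs; the gripper's body (78 mm by 193 mm) begins 47 mm behind the grasp point.
Start: joints at [-55.227, 20.546, 0.682, 0, -70.136, -16.507], TCP at [0.212, -0.641, 0.202] pointing down, gripper open.
Joint ranges: [-176.03, 176.03], [-82.01, 121.73], [-58.28, 71.71], [-173.87, 95.51], [-174.79, -0.11], [-173.66, 173.66]. Speed limits (degrees/s): [136.94, 136.94, 172.46, 180, 180, 180].

## Interface

Orientations are given as [roll, pitch, yaw] about the fixed x, y, z axes, in that order (R = Rz(yaw) Ry(pitch) Rx(roll)).
In Python, from plant import get_state, capture, close_job, regions_of gives the robot as it stands.
- The arm moves only by the tool jog_arm, never from a script. Its argument "moves" is a list of rows, each a list of 3 entries, a list of its own where there are three numbers: the shift along the tool's x, y, z in cm, then the turn about the tool's z in degrees, then the finger opening in cm, from 0 to 8.76. A call has 1 to 12 rows; each row shifts and turns the commanded pose from where the row before left it, along the tool's axes as they then stand; what a row does not reach is not made up. A row lasts 1/8 s, in which the tool goes at most 62.5 mm and 10.7 degrees, less where a joint would pass 70% of its speed; a pose out of reach is approached as far as the arm can. A call is refused whole if a number of a shift passes 6.25 or a number of a turn 10.7, either way. A call with a gripper value outside its range is refused whole. The fingers move at their own pace and stop on an object; "newtons" is the grip in N (left out, the last holds). Time passes only in rows, so rows that do not move let the fingers close. It gives the time, the measured TCP pose, the force, the opening and the grip force at its end, in the units of the state.
- get_state(): the state, without advancing time (a new reading comes with each control period).
- capture(name): name is "side" or "top"; returns a dict with "pixels" (420x560x3 uint8, blue, green, red), "mtx" (3x3 intrinsics, pixels), "world_from_camera" (4x4, takes a point from camera to world coordinates). Camera axes: x right, y down, z forward; pixel columns grow to the right and rows downward; lengths in m; the calibration is good to about 2 mm. A picture is of the moment at which its call begins. There is no depth.
- close_job(): hands the job in; it is judged then, once.
Trained networks look in a picture, given as the dict that the camera call returned (one of the last four; its "shot" number tells which), for a name from the list of things; names that differ only in an ending like _2 or _b are one class to them, and where a whole thing is asked for, a point or a joint stands for the part that bears it (a point fixed in the world has none). Each returns a list of dicts, best first, with "confidence" (0 to 1); they miss things now and then, are a little off and sometimes report something else, mostly with a low value. They report only what shows in the picture. A call takes as long as a camera call.
- regions_of(picture, thing): "pixels" (420x560 bool, what is visible of it) and "pixel" ([column, row] in pixels, amid what is visible of it).
The state is a dict: "time_s": time; "joints": joint angles; "qd": joint speeds; "joint_torque": joint torques, N m; "tcp_pos": TCP position; "eef_rot": TCP orientation; "contact_force": force on the tool from outside, world axes, zero at the start; "moment": the same for the moment, N m; "gripper_width": finger opening in m; "gripper_force": force on a finger pad.
Only numpy, scipy, OpenCV 4.12 (cv2) and the standard library are available. Lean on these libraries where they do the work, as an engineer would, in place of code of your own. Each camera call takes 0.05 s, during which the arm holds its last target. There are 200 camera calls.

## Task

Fetch the red dart case out of the dispenser: push down the sprung clear flap over its lane, reach in behind the case's upright tab and draw it forward so that it comes out of the mouth. Then pull it completely clear of the mouth and leave it lying flat, right way up, on the black landing plate in front, with both flaps sprung shut; leave the blue case in its lane and do not disturb the other things on the shelf.

Things in the scene. Friction and masses are not known exactly. Their poses are not given: they have to be found in the camera images.
- dispenser: Fixed two-lane wooden dispenser, origin on the shelf below the middle of its mouth plane; x points inward, y to the left lane. Housing x 0 to 168 mm, y -69 to 69, top at z 112, nothing above it. Lanes centred at y +33 and -33, 60 wide inside, walls 6 thick, clear back wall (inside face x 162). The whole top is closed by one clear flap per lane.
- mouth_left (a point): Middle of the left lane's mouth at floor level (dispenser x 0, y +33, z 8 mm). The mouth is open from the floor to z = 64 mm and is 60 mm wide; above it a lintel 6 mm thick (x 0 to 6) rises to the top (z 112) and stops fingers that come forward from inside.
- mouth_right (a point): The same for the right lane (dispenser x 0, y -33, z 8 mm).
- plate_mid (a point): Middle of the upper face (z 8 mm) of the black landing plate in front of the mouths: dispenser x -180 to 0, y -69 to 69 mm. The lanes' floor is the same plate continued, with no step.
- flap_left (a joint): Clear flap of the left lane, yellow free edge; hinged along x on its +y side (dispenser y +62 mm), free edge at y +6. 0 = shut and level; pushing down swings it into the lane, up to 1.45 rad, clear of the cases at all angles. A light spring (1 to 3 N at the free edge) shuts it when let go. Open, it leans on the +y side of fingers in the lane, which can still slide along x.
- flap_right (a joint): The same kind of flap for the right lane: hinge line at dispenser y -4 mm, free edge at y -60 mm; 0 = shut, grows to 1.45 rad as it is pushed down.
- flap_left_mid (a point): Middle of the upper face of the left flap, which is 152 mm long (dispenser x 8 to 160 when shut), 55 mm wide, 4 mm thick; shut, this point is at dispenser z 111 mm. It moves with the flap.
- flap_right_mid (a point): The same point of the right flap, of the same size.
- red_case: Loose red plastic dart case, 0.1 to 0.2 kg, 110 mm long (x), 54 wide (y), 24 thick, lying in one of the two lanes, lengthwise, nose (steel latch, local -x) 8 to 24 mm inside the mouth. Origin: centre of the underside; x from nose to tail, z up.
- red_case_tab (a point): Middle of the top edge of the red case's upright tab, 36 mm wide (y), 8 mm thick: it spans case x 35 to 43 mm (tail at 55) and rises from the case's top (z 24) to z 46 mm. It passes through the mouth.
- blue_case: An identical loose case in blue, in the other lane; it stays there. Origin: centre of the underside.
- tankard: Bystander: loose pewter tankard with handle, 86 mm across, 115 mm high. Origin: centre of the underside.
- pot: Bystander: loose black rubber pot for dart points, 68 mm across, 50 mm high. Origin: centre of the underside.
- vise: Bystander: small cast-iron vise, fixed, 90 x 70 mm with a screw handle 30 mm beyond its -x end, holding an upright dart barrel, 120 mm high in all. Origin: centre of the underside.
- holders: Bystander: loose pair of joined chrome shaft holders, 64 x 132 mm, 85 mm high. Origin: centre of the underside.

How it is judged (in metres and radians):
On the way, in this order (a step that is already met when the one before it is completed fails the run):
1. a flap is pushed open (value of joint any of flap_left, flap_right above 0.5 rad), for 0.1 s.
2. with the flap held open, the red case is drawn forward until its nose stands out of the mouth (x of red_case in the frame of dispenser below 0.045 m and value of joint any of flap_left, flap_right above 0.4 rad), for 0.1 s.
At the end, for the whole second after the job is handed in: The red case rests flat, right way up on the landing plate (tilt under 0.12 rad), its tail out of the mouth (origin 56 to 170 mm before the mouth plane, within 70 mm of the plate's centre line); both flaps shut (under 0.1 rad); blue case still in its lane (x of red_case in the frame of dispenser between -0.17 and -0.056 m and y of red_case in the frame of dispenser between -0.07 and 0.07 m and z of red_case in the frame of dispenser between 0.004 and 0.013 m and angle between red_case's own z axis and vertical below 0.12 rad and linear speed of red_case below 0.02 m/s and value of joint each of flap_left, flap_right below 0.1 rad and x of blue_case in the frame of dispenser above 0.04 m); the robot touches nothing.
It fails at once if the blue case is moved more than 20 mm (distance of blue_case from where it was at the start of the episode above 0.02 m).
It fails at once if the tankard, pot or holders are moved more than 20 mm (distance of any of tankard, pot, holders from where it was at the start of the episode above 0.02 m).
It fails at once if the vise is struck with more than 15 N (contact force between the arm and vise above 15 N).
It also fails if it takes over 54 s, if anything falls off the work surface, if the arm or the gripper's body presses on something with over 40 N, if the wrist force passes 120 N, or if a joint passes its speed limit or range.

## Working session

There is one attempt and no reset: what is moved stays moved. The work goes in short steps, Python scripts to look and compute and a tool call to move; the robot and the scene stay as the last step left them, time stands still between calls to the robot, and variables do not carry over. Pictures are saved under pics/ and viewed, at most 10 in all, crops included, and the job is handed in when it is done.

Besides the shell and the picture viewer there is one more tool, called after "Call:" as name(argument=value, ...), one argument or row to a line, values as JSON. jog_arm: Moves the arm, as the interface text tells. Its arguments: {"type":"object","properties":{"moves":{"type":"array"},"newtons":{"type":"number"}},"required":["moves"]}

```bash
mkdir -p pics; ls
cat > h.py <<'E'
from plant import *
import numpy as np, cv2
def ray(p,uv):
    T=p["world_from_camera"];d=np.linalg.inv(p["mtx"])@[uv[0],uv[1],1];return T[:3,3],T[:3,:3]@d
def onz(p,uv,z):
    o,d=ray(p,uv);return o+d*(z-o[2])/d[2]
def proj(p,X):
    T=np.linalg.inv(p["world_from_camera"]);c=T[:3,:3]@np.array(X)+T[:3,3];u=p["mtx"]@c;return u[:2]/u[2]
def tri(p,a,q,b):
    o1,d1=ray(p,a);o2,d2=ray(q,b)
    s=np.linalg.lstsq(np.c_[d1,-d2],o2-o1,rcond=None)[0]
    A,B=o1+s[0]*d1,o2+s[1]*d2;return (A+B)/2,np.linalg.norm(A-B)
E
python3 - <<'E'
from h import *
s=get_state();print(s["time_s"],s["tcp_pos"],s["eef_rot"],s["gripper_width"])
P={n:capture(n) for n in("side","top")}
for n,p in P.items():
    cv2.imwrite(f"pics/{n}0.png",p["pixels"]);print(n,p["world_from_camera"].round(3).tolist())
    for t in ["red_case_tab","red_case","blue_case","flap_left","flap_right","dispenser","tankard","pot","vise","holders"]:
        print(t,[(np.round(r["pixel"]).tolist(),round(r["confidence"],2),int(r["pixels"].sum())) for r in regions_of(p,t)[:2]])
E
```

```text
pics
0.0 [ 0.21135264 -0.64046916  0.20109815] [ 1.79901487e+02 -9.32444359e-03 -1.61741697e+02] 0.08768501648154993
side [[-0.982, -0.118, 0.146, 0.342], [-0.187, 0.573, -0.797, 0.979], [0.011, -0.811, -0.585, 0.827], [0.0, 0.0, 0.0, 1.0]]
red_case_tab []
red_case []
blue_case []
flap_left [([248.0, 196.0], 0.67, 780)]
flap_right [([249.0, 180.0], 0.95, 695)]
dispenser [([267.0, 217.0], 0.66, 6944)]
tankard [([348.0, 147.0], 0.63, 1286), ([249.0, 194.0], 0.45, 794)]
pot [([278.0, 368.0], 0.95, 1308)]
vise [([269.0, 153.0], 0.92, 855)]
holders [([196.0, 352.0], 0.56, 1815)]
top [[-0.021, -0.998, 0.067, 0.438], [-1.0, 0.021, 0.003, 0.009], [-0.004, -0.067, -0.998, 1.386], [0.0, 0.0, 0.0, 1.0]]
red_case_tab []
red_case []
blue_case [([316.0, 181.0], 0.16, 1295)]
flap_left [([294.0, 179.0], 0.59, 1218)]
flap_right [([317.0, 178.0], 0.82, 1293)]
dispenser [([308.0, 210.0], 0.84, 6459)]
tankard [([438.0, 259.0], 0.72, 1276), ([311.0, 209.0], 0.52, 6530)]
pot [([138.0, 243.0], 0.69, 467)]
vise [([412.0, 179.0], 0.67, 931)]
holders [([149.0, 188.0], 0.87, 836), ([436.0, 258.0], 0.31, 1216)]
```

Run:
```python
import cv2
a=cv2.imread("pics/side0.png")[90:390,130:430];b=cv2.imread("pics/top0.png")[120:300,220:480]
cv2.imwrite("pics/s0c.png",cv2.resize(a,(600,600),interpolation=2));cv2.imwrite("pics/t0c.png",cv2.resize(b,(780,540),interpolation=2))
```

```text
(no output)
```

View pics/s0c.png

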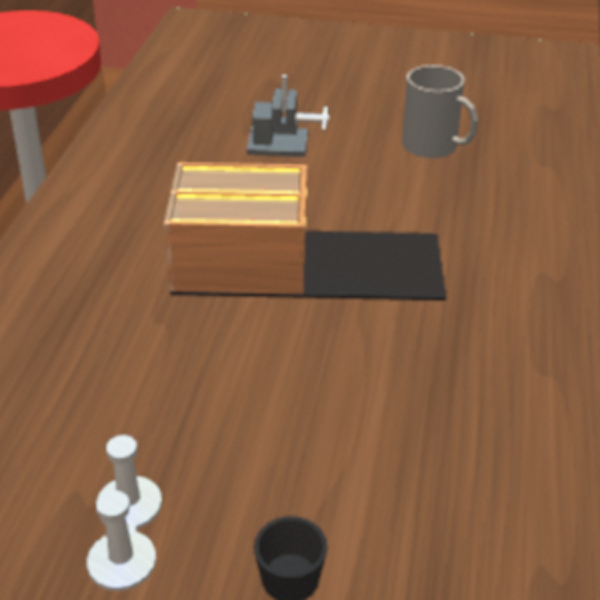

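View pics/t0c.png

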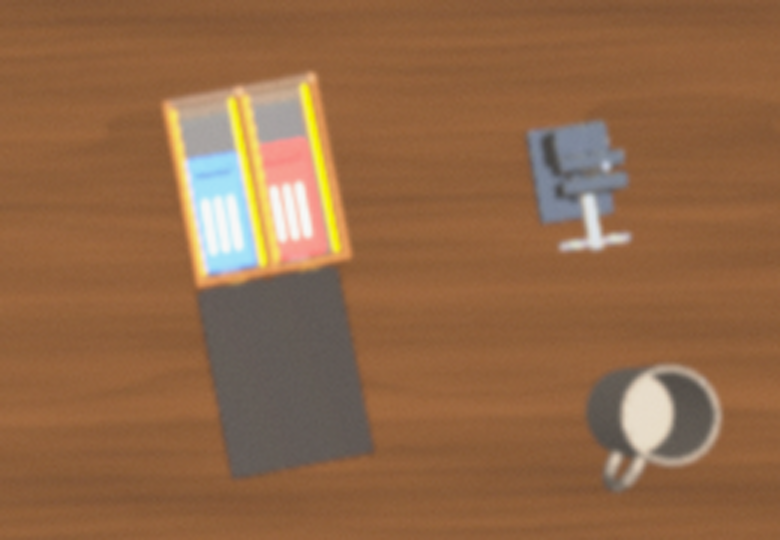

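The top view (3x crop) shows the red case in the right lane (crop x 265–325, y 138–260) and blue in the left. The dispenser's top corners are at about (163,103), (316,73), (351,258) and (197,287), and the plate's near corners at (233,477) and (373,453). The side view confirms the arrangement: the vise and tankard stand beyond the right lane.

```bash
cat >> h.py <<'E'
def W(D,X):  # dispenser->world
    c,s=np.cos(D[2]),np.sin(D[2]);X=np.array(X);return np.array([D[0]+c*X[0]-s*X[1],D[1]+s*X[0]+c*X[1],X[2]])
def Dn(D,P):
    c,s=np.cos(D[2]),np.sin(D[2]);a,b=P[0]-D[0],P[1]-D[1];return np.array([c*a+s*b,-s*a+c*b,P[2]])
E
python3 - <<'E'
from h import *
from scipy.optimize import least_squares
p=capture("top");q=capture("side")
f=lambda x,y:(220+x/3-.33,120+y/3-.33)
g=lambda x,y:(130+x/2-.25,90+y/2-.25)
m=[(p,f(163,103),(.168,.069,.112)),(p,f(316,73),(.168,-.069,.112)),(p,f(351,258),(0,-.069,.112)),(p,f(197,287),(0,.069,.112)),
(p,f(233,477),(-.18,.069,.008)),(p,f(373,453),(-.18,-.069,.008)),
(q,g(305,223),(0,.069,.112)),(q,g(307,165),(0,-.069,.112)),(q,g(166,223),(.168,.069,.112)),(q,g(178,164),(.168,-.069,.112)),(q,g(444,297),(-.18,.069,.008)),(q,g(436,233),(-.18,-.069,.008))]
r=lambda D:np.concatenate([proj(c,W(D,X))-uv for c,uv,X in m])
s=least_squares(r,[.55,0,0],loss="soft_l1");D=s.x;np.save("D.npy",D)
print(D,np.degrees(D[2]));print(r(D).reshape(-1,2).round(1).tolist())
h=cv2.cvtColor(p["pixels"],cv2.COLOR_BGR2HSV);h=h.astype(int)
mk=((h[...,0]<5)|(h[...,0]>172))&(h[...,1]>90)
v,u=np.nonzero(mk);k=(v>140)&(v<230)&(u>290)&(u<340);u,v=u[k],v[k]
X=np.array([Dn(D,onz(p,(a,b),.032)) for a,b in zip(u,v)]);print(len(X),np.percentile(X,[1,5,50,95,99],axis=0).round(4).tolist())
for n,uv in(("tail L",f(262,143)),("tail R",f(305,137)),("line",f(283,159))):print(n,Dn(D,onz(p,uv,.032)),Dn(D,onz(p,uv,.054)))
for n,uv in [("pot",f(0,0))]:pass
for t in ["tankard","vise"]:
    a=regions_of(p,t);b=regions_of(q,t);P,e=tri(p,a[0]["pixel"],q,b[0]["pixel"]);print(t,P,e,Dn(D,P))
print("lane mid",W(D,(.08,-.033,.111)))
E
```

```text
[ 0.53466197 -0.0797191   0.1661582 ] 9.520163671530925
[[0.0, -0.5], [-0.4, 0.0], [0.1, -0.3], [0.4, -0.3], [-0.3, 0.8], [0.6, -0.2], [-0.3, 1.6], [-0.1, 0.1], [-0.8, 0.1], [0.2, -0.8], [1.4, -0.0], [0.9, -0.1]]
331 [[0.0146, -0.0582, 0.032], [0.0173, -0.0572, 0.032], [0.0928, -0.0422, 0.032], [0.1225, -0.0203, 0.032], [0.1251, -0.0177, 0.032]]
tail L [ 0.12718103 -0.01787593  0.032     ] [ 0.12380341 -0.01589652  0.054     ]
tail R [ 0.12521993 -0.05895804  0.032     ] [ 0.12187418 -0.0563112   0.054     ]
line [ 0.10848354 -0.0344882   0.032     ] [ 0.10540968 -0.0322389   0.054     ]
tankard [ 0.39557548 -0.42335684  0.06061371] 0.001607222750279056 [-0.19400677 -0.31590081  0.06061371]Traceback (most recent call last):
  File "<stdin>", line 19, in <module>
IndexError: list index out of range
```

Call:
jog_arm(
  moves=[
    [[0, 0, 0], 8.7, 0],
    [[-4.5, 3.8, 0], 0, 0],
    [[-4.5, 3.8, 0], 0, 0],
    [[-4.5, 3.8, 0], 0, 0],
    [[-4.5, 3.8, 0], 0, 0],
    [[-4.5, 3.8, 0], 0, 0],
    [[-4.5, 3.8, 0], 0, 0],
    [[-4.5, 3.8, 0], 0, 0],
    [[-4.5, 3.8, 0], 0, 0],
    [[-4.5, 3.8, 0], 0, 0],
    [[-4.5, 3.8, 0], 0, 0],
    [[-4.5, 3.8, 0], 0, 0],
  ],
  newtons=20,
)

```text
time_s: 2.9
tcp_pos: [0.6313, -0.1448, 0.2024]
eef_rot: [-180.0, 0.0, -170.4]
contact_force: [0.9, -1.2, 0.5]
gripper_width: 0.0003
gripper_force: 0.0
```

```bash
cat > st.py <<'E'
from h import *
import sys
D=np.load("D.npy");s=get_state();t=s["tcp_pos"];yaw=np.radians(s["eef_rot"][2])
d=Dn(D,t);print(s["time_s"],"disp",d.round(4),"rot",np.round(s["eef_rot"],1),"F",np.round(s["contact_force"],1),"w",round(s["gripper_width"],4),"j",np.round(s["joints"],1))
if len(sys.argv)>1:
    g=W(D,[float(a) for a in sys.argv[1:4]])-t;c,n=np.cos(yaw),np.sin(yaw)
    print("shift cm",(np.array([c*g[0]+n*g[1],n*g[0]-c*g[1],-g[2]])*100).round(2),"turn",(s["eef_rot"][2]-np.degrees(D[2])+90)%180-90)
E
python3 st.py .138 -.038 .140
```

```text
2.9 disp [ 0.0846 -0.0802  0.2024] rot [-180.     0.  -170.4] F [ 0.9 -1.2  0.5] w 0.0003 j [  4.3  18.   -3.    0.  -69.  -84.7]
shift cm [-5.35  4.22  6.24] turn 0.05868990303079613
```

Call:
jog_arm(
  moves=[
    [[-2.7, 2.1, 2.0], 0, 0],
    [[-2.6, 2.1, 2.0], 0, 0],
    [[0, 0, 2.2], 0, 0],
    [[0, 0, 0], 0, 0],
    [[0, 0, 0], 0, 0],
  ],
)

```text
time_s: 3.52
tcp_pos: [0.6758, -0.0967, 0.1411]
eef_rot: [-180.0, 0.1, -170.4]
contact_force: [-0.3, 0.3, 0.3]
gripper_width: 0.0003
gripper_force: 0.0
```

```bash
python3 - <<'E'
from h import *
D=np.load("D.npy")
for n in("top","side"):
    p=capture(n);c=proj(p,W(D,(.1,-.033,.1)));u,v=np.clip(np.array(c).astype(int),70,400)
    im=p["pixels"].copy()
    cv2.imwrite(f"pics/{n}1.png",cv2.resize(im[v-70:v+70,u-70:u+70],(560,560),interpolation=2))
E
python3 st.py .138 -.038 .050
```

```text
3.625 disp [ 0.1366 -0.0402  0.1416] rot [-1.800e+02  1.000e-01 -1.705e+02] F [0.2 0.  0.4] w 0.0003 j [  8.2  23.5  -3.    0.  -63.4 -88.6]
shift cm [-0.14  0.22  9.16] turn 0.02263430429627533
```

View pics/side1.png

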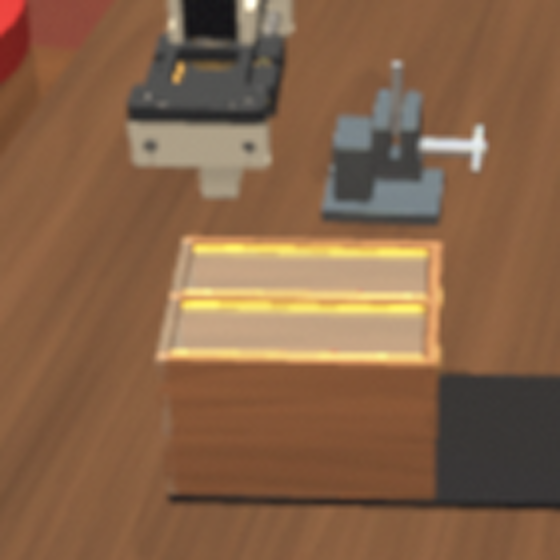

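The gripper (side crop, fingertips at about (220,195)) hangs over the rear of the right lane and is clear of the vise, so I'll go down.

Call:
jog_arm(
  moves=[
    [[-0.1, 0.2, 1.5], 0, 0],
    [[0, 0, 1.5], 0, 0],
    [[0, 0, 1.5], 0, 0],
    [[0, 0, 1.5], 0, 0],
    [[0, 0, 1.5], 0, 0],
    [[0, 0, 0.8], 0, 0],
    [[0, 0, 0], 0, 0],
    [[0, 0, 0], 0, 0],
  ],
)

```text
time_s: 4.62
tcp_pos: [0.6761, -0.0948, 0.0571]
eef_rot: [-180.0, -0.0, -170.4]
contact_force: [1.2, -4.2, 0.2]
gripper_width: 0.0008
gripper_force: 2.0
```

```bash
python3 st.py .138 -.038 .050;python3 - <<'E'
from h import *
D=np.load("D.npy")
for n in("top","side"):
    p=capture(n);c=proj(p,W(D,(.08,-.033,.1)));u,v=np.clip(np.array(c).astype(int),70,400)
    im=p["pixels"].copy()
    cv2.imwrite(f"pics/{n}2.png",cv2.resize(im[v-70:v+70,u-70:u+70],(560,560),interpolation=2))
E
```

```text
4.625 disp [ 0.137  -0.0383  0.0571] rot [-180.    -0.  -170.4] F [ 1.2 -4.2  0.2] w 0.0008 j [  8.4  27.7  -8.2   0.  -54.1 -88.8]
shift cm [-0.1   0.03  0.71] turn 0.03501115058051596
```

View pics/side2.png

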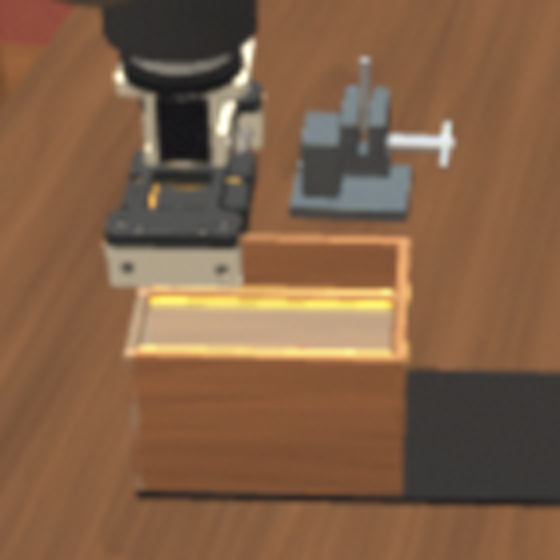

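The right flap is open, the body is just above the housing top and the blue lane's flap is still shut. I'll lower the last few millimetres carefully.

Call:
jog_arm(
  moves=[
    [[0, 0, 0.3], 0, 0],
    [[0, 0, 0.3], 0, 0],
    [[0, 0, 0.15], 0, 0],
    [[0, 0, 0], 0, 0],
    [[0, 0, 0], 0, 0],
  ],
)

```text
time_s: 5.35
tcp_pos: [0.6764, -0.0941, 0.0496]
eef_rot: [-180.0, 0.0, -170.4]
contact_force: [1.3, -2.5, 2.4]
gripper_width: 0.0004
gripper_force: 1.8
```

Call:
jog_arm(
  moves=[
    [[0, 0, 0.1], 0, 0],
    [[0, 0, 0], 0, 0],
    [[1.0, 0, 0], 0, 0],
    [[1.0, 0, 0], 0, 0],
    [[0, 0, 0], 0, 0],
  ],
)

```text
time_s: 5.98
tcp_pos: [0.6547, -0.0978, 0.0485]
eef_rot: [180.0, -0.1, -170.5]
contact_force: [-1.1, -2.7, 2.6]
gripper_width: 0.0002
gripper_force: 1.8
```

Call:
jog_arm(
  moves=[
    [[1.0, 0, 0], 0, 0],
    [[1.0, 0, 0], 0, 0],
    [[1.0, 0, 0], 0, 0],
    [[0, 0, 0], 0, 0],
  ],
)

```text
time_s: 6.48
tcp_pos: [0.6252, -0.1027, 0.0486]
eef_rot: [180.0, -0.1, -170.5]
contact_force: [-0.9, -2.6, 3.0]
gripper_width: 0.0004
gripper_force: 1.8
```

```bash
python3 st.py .018 -.038 .0485;python3 - <<'E'
from h import *
D=np.load("D.npy")
p=capture("top")
cv2.imwrite("pics/t3.png",cv2.resize(p["pixels"][130:290,250:410],(640,640),interpolation=2))
for t in("red_case","red_case_tab"):print([(r["pixel"],r["confidence"],int(r["pixels"].sum())) for r in regions_of(p,t)[:2]])
E
```

```text
6.475 disp [ 0.0854 -0.0376  0.0486] rot [ 1.800e+02 -1.000e-01 -1.705e+02] F [-0.9 -2.6  3. ] w 0.0004 j [  8.3  24.3 -15.3  -0.  -50.4 -88.7]
shift cm [ 6.74 -0.03  0.01] turn 0.025772949257827804
[([295.8, 196.6], 0.48, 395)]
[([312.0, 231.6], 0.69, 4001), ([324.1, 195.4], 0.61, 141)]
```

View pics/t3.png

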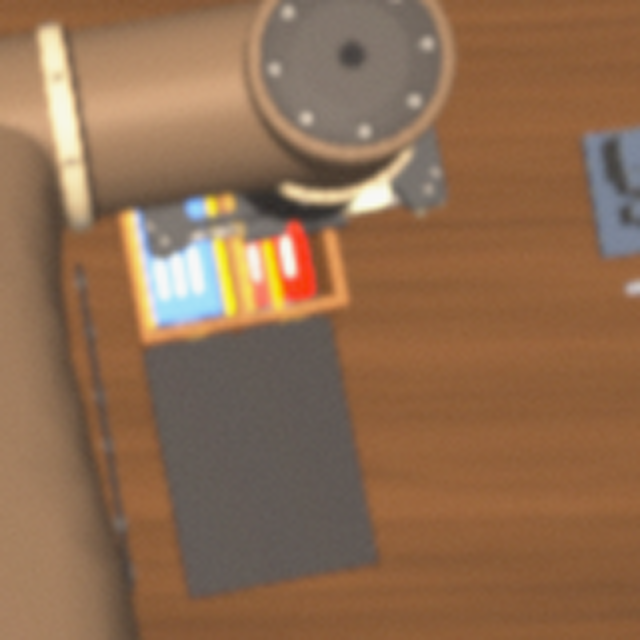

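The nose doesn't show outside the mouth (crop row ~300 is still inside), so I'll check the numbers against the projected geometry.

Run:
```python
from h import *
D=np.load("D.npy")
p=capture("top");q=capture("side")
for n,X in dict(nose17=(.017,-.033,.032),nose_m22=(-.022,-.033,.032),mouthtop=(0,-.033,.112),mouthfloor=(0,-.033,.008),lintelbot=(0,-.033,.064),tabrear=(.115,-.033,.054),tip=(.0854,-.038,.049)).items():
    a=proj(p,W(D,X));b=proj(q,W(D,X));print(n,a.round(1),((a-[250,130])*4).round(0),"side",b.round(1))
h=cv2.cvtColor(p["pixels"],cv2.COLOR_BGR2HSV).astype(int)
mk=((h[...,0]<5)|(h[...,0]>172))&(h[...,1]>120);v,u=np.nonzero(mk);k=(v>130)&(v<260)&(u>280)&(u<350)
print(k.sum(),u[k].min(),u[k].max(),v[k].min(),v[k].max())
cv2.imwrite("pics/s4.png",cv2.resize(q["pixels"][130:270,190:370],(720,560),interpolation=2))
```

```text
nose17 [319.7 204.3] [279. 297.] side [276.1 205.1]
nose_m22 [322.3 217.9] [289. 351.] side [290.8 205.4]
mouthtop [323.5 207.9] [294. 312.] side [282.8 179.8]
mouthfloor [320.1 210.9] [280. 323.] side [282.4 212.5]
lintelbot [321.8 209.3] [287. 317.] side [282.6 195.3]
tabrear [313.6 169.3] [254. 157.] side [238.8 197.5]
tip [317.3 179.5] [269. 198.] side [250.2 198.2]
68 315 328 184 205
```

View pics/s4.png

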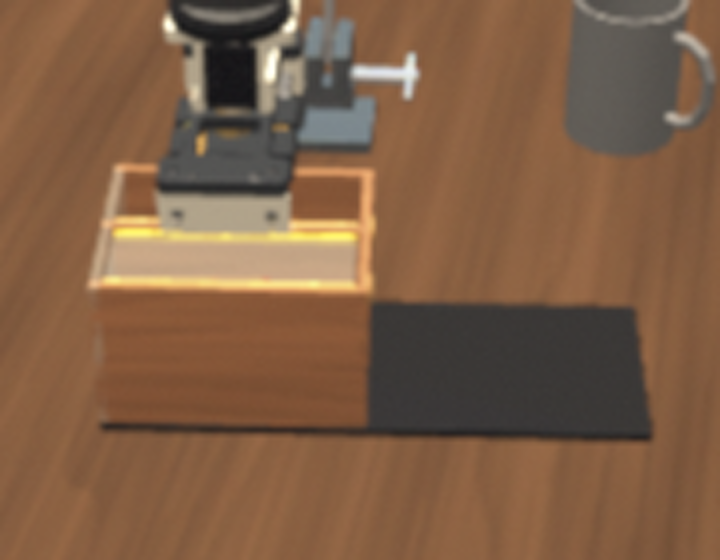

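Run:
```python
from h import *
D=np.load("D.npy");d=Dn(D,get_state()["tcp_pos"]);print(d)
q=capture("side")
for z in(.10,.115,.13,.145):
  print(z,[((proj(q,W(D,(d[0]+sx*.039,d[1]+.0965,z)))-[190,130])*4).round(0).tolist() for sx in(-1,1)])
# top0/side1 red tab from first images
p=cv2.imread("pics/top0.png");cv2.imwrite("pics/t0z.png",cv2.resize(p[140:215,270:345],(750,600)[:1]*1+(600,),interpolation=2))
```

```text
[ 0.08626258 -0.03767041  0.04812065]
0.1 [[290.0, 296.0], [162.0, 294.0]]
0.115 [[290.0, 276.0], [160.0, 273.0]]
0.13 [[289.0, 255.0], [159.0, 253.0]]
0.145 [[289.0, 235.0], [158.0, 232.0]]
```

View pics/t0z.png

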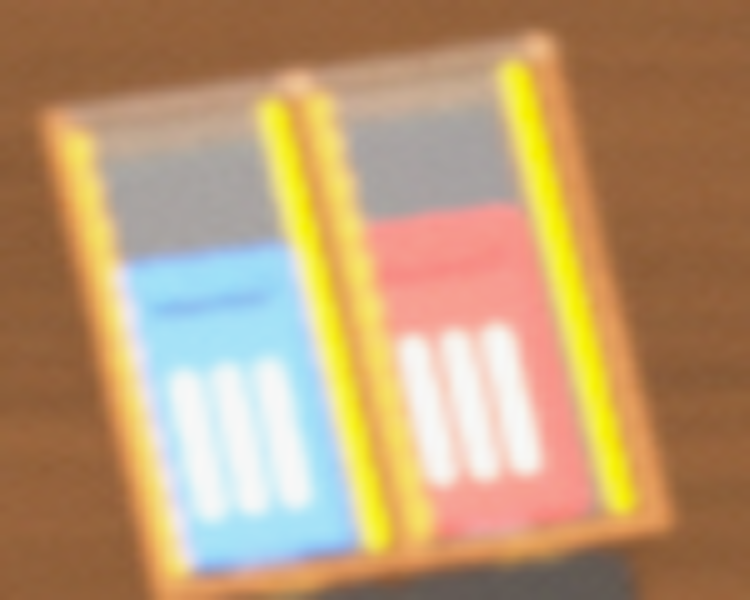

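```bash
python3 - <<'E'
from h import *
D=np.load("D.npy");q=capture("side")
c=proj(q,W(D,(.1,-.033,.1))).astype(int)
f=lambda X:((proj(q,W(D,X))-c+70)*4).round(0).tolist()
for z in(.1316,.1416,.1516,.1616):print(z,[f((.1366+a,-.0402+b,z)) for a in(-.0095,.0095) for b in(-.021,.021)])
print([f((.1366+a,-.0402+b,z)) for a in(-.039,.039) for b in(.051,.0965) for z in(.2076,.23)])
E
python3 -c "
import cv2;a=cv2.imread('pics/side1.png');cv2.imwrite('pics/s1z.png',cv2.resize(a[90:240,110:300],(760,600),interpolation=2))"
```

```text
0.1316 [[244.0, 218.0], [237.0, 253.0], [214.0, 217.0], [207.0, 252.0]]
0.1416 [[243.0, 205.0], [236.0, 239.0], [214.0, 204.0], [206.0, 238.0]]
0.1516 [[242.0, 191.0], [236.0, 225.0], [213.0, 190.0], [205.0, 225.0]]
0.1616 [[242.0, 177.0], [235.0, 212.0], [212.0, 177.0], [204.0, 211.0]]
[[276.0, 173.0], [274.0, 140.0], [269.0, 212.0], [268.0, 179.0], [145.0, 170.0], [142.0, 137.0], [134.0, 209.0], [131.0, 176.0]]
```

View pics/s1z.png

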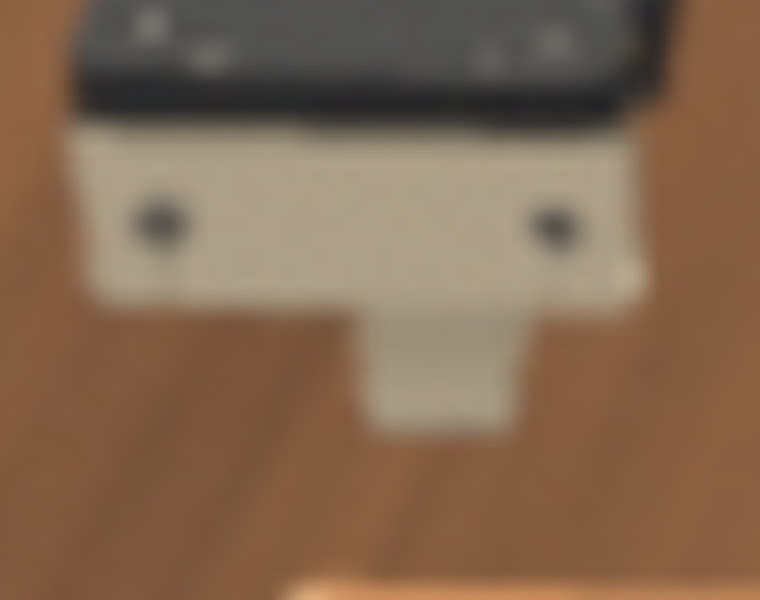

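The picture shows the fingertips about 25–30 mm above where the TCP reading puts them (crop row 197 seen against about 239 predicted), which explains why they passed over the tab. I'll go back behind the case and lower in small steps, watching the force.

Call:
jog_arm(
  moves=[
    [[-1.8, 0, 0], 0, 0],
    [[-1.8, 0, 0], 0, 0],
    [[-1.7, 0, 0], 0, 0],
    [[0, 0, 0], 0, 0],
    [[0, 0, 0.3], 0, 0],
    [[0, 0, 0], 0, 0],
  ],
)

```text
time_s: 7.58
tcp_pos: [0.6792, -0.0936, 0.0456]
eef_rot: [-180.0, 0.1, -170.4]
contact_force: [1.8, -3.1, 0.2]
gripper_width: 0.0005
gripper_force: 1.8
```

```bash
python3 st.py .139 -.038 .040
```

```text
7.575 disp [ 0.1403 -0.0376  0.0456] rot [-1.800e+02  1.000e-01 -1.704e+02] F [ 1.8 -3.1  0.2] w 0.0005 j [  8.4  28.6  -8.4  -0.  -52.9 -88.8]
shift cm [ 0.13 -0.04  0.56] turn 0.045736675469811416
```

Call:
jog_arm(
  moves=[
    [[0, 0, 0.3], 0, 0],
    [[0, 0, 0], 0, 0],
  ],
)

```text
time_s: 7.82
tcp_pos: [0.6787, -0.0937, 0.0425]
eef_rot: [180.0, -0.0, -170.4]
contact_force: [0.3, -1.9, 2.6]
gripper_width: 0.0004
gripper_force: 1.7
```

Call:
jog_arm(
  moves=[
    [[0, 0, 0.4], 0, 0],
    [[0, 0, 0], 0, 0],
  ],
)

```text
time_s: 8.07
tcp_pos: [0.6787, -0.0937, 0.038]
eef_rot: [180.0, -0.0, -170.4]
contact_force: [1.3, -3.3, 1.4]
gripper_width: 0.0003
gripper_force: 1.6
```

Call:
jog_arm(
  moves=[
    [[0, 0, 0.4], 0, 0],
    [[0, 0, 0], 0, 0],
  ],
)

```text
time_s: 8.32
tcp_pos: [0.6789, -0.0937, 0.034]
eef_rot: [180.0, -0.0, -170.4]
contact_force: [1.4, -2.4, 0.1]
gripper_width: 0.0005
gripper_force: 1.5
```

The body would be inside the housing at this reading yet there is no contact, so the reading is low. Continuing down.

Call:
jog_arm(
  moves=[
    [[0, 0, 0.4], 0, 0],
    [[0, 0, 0], 0, 0],
  ],
)

```text
time_s: 8.57
tcp_pos: [0.6789, -0.0937, 0.0301]
eef_rot: [180.0, -0.0, -170.4]
contact_force: [1.7, -3.3, -1.9]
gripper_width: 0.0005
gripper_force: 1.5
```

Call:
jog_arm(
  moves=[
    [[0, 0, 0.4], 0, 0],
    [[0, 0, 0], 0, 0],
  ],
)

```text
time_s: 8.82
tcp_pos: [0.679, -0.0937, 0.0262]
eef_rot: [180.0, -0.0, -170.4]
contact_force: [1.6, -3.6, -0.5]
gripper_width: 0.0005
gripper_force: 1.6
```

Call:
jog_arm(
  moves=[
    [[0, 0, 0.3], 0, 0],
    [[0, 0, 0], 0, 0],
  ],
)

```text
time_s: 9.07
tcp_pos: [0.6792, -0.0938, 0.0259]
eef_rot: [-180.0, 0.0, -170.4]
contact_force: [-6.4, 0.5, 16.0]
gripper_width: 0.0002
gripper_force: 9.5
```

Call:
jog_arm(
  moves=[
    [[0, 0, 0.3], 0, 0],
    [[0, 0, 0], 0, 0],
  ],
)

```text
time_s: 9.32
tcp_pos: [0.6793, -0.0938, 0.0257]
eef_rot: [-179.9, 0.1, -170.4]
contact_force: [-15.2, 3.7, 33.6]
gripper_width: -0.0
gripper_force: 18.3
```

Contact at reading 0.026, most likely the gripper body on the housing top, which puts the real tip at about 0.046, below the tab top at 0.054. I'll back off slightly and draw forward.

Call:
jog_arm(
  moves=[
    [[0, 0, -0.7], 0, 0],
    [[0, 0, 0], 0, 0],
    [[0, 0, 0], 0, 0],
  ],
)

```text
time_s: 9.7
tcp_pos: [0.6791, -0.0936, 0.0272]
eef_rot: [180.0, -0.0, -170.4]
contact_force: [0.1, -1.7, 2.6]
gripper_width: 0.0002
gripper_force: 1.4
```

Call:
jog_arm(
  moves=[
    [[1.0, 0, 0], 0, 0],
    [[1.0, 0, 0], 0, 0],
    [[1.0, 0, 0], 0, 0],
    [[0, 0, 0], 0, 0],
    [[0, 0, 0], 0, 0],
  ],
)

```text
time_s: 10.32
tcp_pos: [0.6482, -0.0989, 0.0273]
eef_rot: [180.0, -0.1, -170.4]
contact_force: [-1.3, -3.3, 2.0]
gripper_width: 0.0006
gripper_force: 1.4
```

```bash
python3 st.py .0165 -.038 .027;python3 - <<'E'
from h import *
D=np.load("D.npy")
p=capture("top")
h=cv2.cvtColor(p["pixels"],cv2.COLOR_BGR2HSV).astype(int)
mk=((h[...,0]<5)|(h[...,0]>172))&(h[...,1]>120);v,u=np.nonzero(mk);k=(v>130)&(v<300)&(u>280)&(u<350)
print(k.sum(),u[k].min(),u[k].max(),v[k].min(),v[k].max())
E
```

```text
10.325 disp [ 0.1088 -0.0377  0.0273] rot [ 1.800e+02 -1.000e-01 -1.704e+02] F [-1.3 -3.3  2. ] w 0.0006 j [  8.3  27.4 -13.4  -0.  -49.3 -88.8]
shift cm [ 9.23 -0.03  0.03] turn 0.03316295242186129
82 314 328 177 203
```

Call:
jog_arm(
  moves=[
    [[1.0, 0, 0], 0, 0],
    [[1.0, 0, 0], 0, 0],
    [[0, 0, 0], 0, 0],
  ],
)

```text
time_s: 10.75
tcp_pos: [0.6285, -0.1022, 0.0276]
eef_rot: [180.0, -0.1, -170.4]
contact_force: [-1.0, -2.7, 1.7]
gripper_width: 0.0006
gripper_force: 1.4
```

```bash
python3 st.py .0165 -.038 .027;python3 - <<'E'
from h import *
D=np.load("D.npy")
p=capture("top");q=capture("side")
for c in(p,q):
    h=cv2.cvtColor(c["pixels"],cv2.COLOR_BGR2HSV).astype(int)
    mk=((h[...,0]<6)|(h[...,0]>170))&(h[...,1]>120);v,u=np.nonzero(mk);k=(v>130)&(v<300)&(u>230)&(u<350)
    print(k.sum(),[a.min() for a in(u[k],v[k])] if k.any() else"",[a.max() for a in(u[k],v[k])] if k.any() else "")
a=np.hstack([cv2.resize(p["pixels"][140:240,275:345],(420,600),interpolation=2),cv2.resize(q["pixels"][140:240,215:277],(372,600),interpolation=2)])
cv2.imwrite("pics/c5.png",a)
E
```

```text
10.75 disp [ 0.0888 -0.0376  0.0276] rot [ 1.800e+02 -1.000e-01 -1.704e+02] F [-1.  -2.7  1.7] w 0.0006 j [  8.3  25.9 -16.   -0.  -48.1 -88.7]
shift cm [ 7.23 -0.03  0.06] turn 0.03039532587956728
253 [np.int64(310), np.int64(184)] [np.int64(331), np.int64(219)]
138 [np.int64(282), np.int64(200)] [np.int64(289), np.int64(218)]
```

View pics/c5.png

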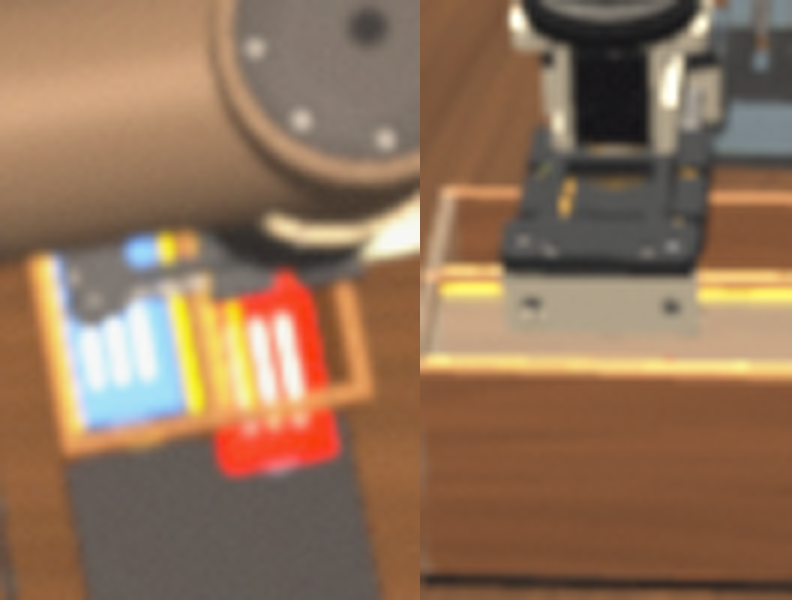

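The red case is coming out: its nose shows beyond the mouth at left-panel row ~475, and blue hasn't moved. Drawing on to just short of the lintel.

Call:
jog_arm(
  moves=[
    [[1.0, 0, 0], 0, 0],
    [[1.0, 0, 0], 0, 0],
    [[1.0, 0, 0], 0, 0],
    [[1.0, 0, 0], 0, 0],
    [[1.0, 0, 0], 0, 0],
    [[1.0, 0, 0], 0, 0],
    [[0.7, 0, 0], 0, 0],
    [[0, 0, 0], 0, 0],
    [[0, 0, 0], 0, 0],
  ],
)

```text
time_s: 11.98
tcp_pos: [0.5626, -0.1132, 0.0273]
eef_rot: [180.0, -0.1, -170.4]
contact_force: [-0.4, -3.9, 3.0]
gripper_width: 0.0005
gripper_force: 1.5
```

```bash
cat > red.py <<'E'
from h import *
D=np.load("D.npy");p=capture("top")
h=cv2.cvtColor(p["pixels"],cv2.COLOR_BGR2HSV).astype(int)
mk=((h[...,0]<6)|(h[...,0]>170))&(h[...,1]>120);v,u=np.nonzero(mk);k=(v>130)&(v<330)&(u>270)&(u<370)
X=np.array([Dn(D,onz(p,(a,b),.032)) for a,b in zip(u[k],v[k])]);f=X[X[:,0]<-.004]
print(len(X),len(f),"x",np.percentile(X[:,0],[1,99]).round(4),"front y",np.percentile(f[:,1],[1,50,99]).round(4))
for a in np.arange(-.16,.1,.02):
    s=X[(X[:,0]>a)&(X[:,0]<a+.02)]
    if len(s):print(round(a,3),s[:,1].min().round(4),s[:,1].max().round(4))
E
python3 st.py -.06 -.038 .027;python3 red.py
```

```text
11.975 disp [ 0.022  -0.0377  0.0273] rot [ 1.800e+02 -1.000e-01 -1.704e+02] F [-0.4 -3.9  3. ] w 0.0005 j [  8.1  21.1 -24.3  -0.  -44.7 -88.6]
shift cm [ 8.2  -0.03  0.03] turn 0.0355442501038965
370 370 x [-0.0876 -0.0068] front y [-0.06   -0.0285 -0.001 ]
-0.1 -0.0577 -0.003
-0.08 -0.0598 -0.0002
-0.06 -0.0604 -0.0007
-0.04 -0.0608 -0.0011
-0.02 -0.0597 -0.001
```

Call:
jog_arm(
  moves=[
    [[0, 0, -2], 0, 0],
    [[0, 0, -3], 0, 0],
    [[0, 0, -4], 0, 0],
    [[0, 0, -3], 0, 0],
    [[2.6, 0, 0], 0, 4],
    [[2.6, 0.3, 0], 0, 8.7],
    [[2.6, 0.3, 0], 0, 8.7],
    [[0, 0, 1.5], 0, 8.7],
    [[0, 0, 2], 0, 8.7],
    [[0, 0, 2], 0, 8.7],
    [[0, 0, 0], 0, 8.7],
    [[0, 0, 0], 0, 8.7],
  ],
)

```text
time_s: 13.52
tcp_pos: [0.4863, -0.1201, 0.0926]
eef_rot: [-180.0, -0.0, -170.4]
contact_force: [0.0, -0.2, 0.5]
gripper_width: 0.0749
gripper_force: 0.0
```

```bash
python3 st.py -.058 -.031 .020;python3 red.py
```

```text
13.525 disp [-0.0543 -0.0318  0.0926] rot [-180.    -0.  -170.4] F [ 0.  -0.2  0.5] w 0.0749 j [  8.7  10.1 -29.5   0.  -50.4 -89.1]
shift cm [0.37 0.08 7.26] turn 0.06194653170658171Traceback (most recent call last):
  File "red.py", line 5, in <module>
    X=np.array([Dn(D,onz(p,(a,b),.032)) for a,b in zip(u[k],v[k])]);f=X[X[:,0]<-.004]
                                                                        ~^^^^^
IndexError: too many indices for array: array is 1-dimensional, but 2 were indexed
```

Case hidden by the arm now. Descending around it.

Call:
jog_arm(
  moves=[
    [[0.3, 0.1, 0], 0, 8.7],
    [[0, 0, 1.5], 0, 8.7],
    [[0, 0, 1.5], 0, 8.7],
    [[0, 0, 1.5], 0, 8.7],
    [[0, 0, 1.2], 0, 8.7],
    [[0, 0, 0.8], 0, 8.7],
    [[0, 0, 0], 0, 8.7],
    [[0, 0, 0], 0, 8.7],
  ],
)

```text
time_s: 14.58
tcp_pos: [0.483, -0.1197, 0.0278]
eef_rot: [-180.0, 0.0, -170.4]
contact_force: [-0.2, -0.4, 0.4]
gripper_width: 0.0871
gripper_force: 0.0
```

```bash
python3 st.py -.058 -.031 .020;python3 - <<'E'
from h import *
D=np.load("D.npy");q=capture("side")
for t in("flap_left","flap_right","red_case"):print([(r["pixel"],round(r["confidence"],2),int(r["pixels"].sum())) for r in regions_of(q,t)[:2]])
c=proj(q,W(D,(-.05,-.0,.03))).astype(int);print(c)
cv2.imwrite("pics/s6.png",cv2.resize(q["pixels"][c[1]-70:c[1]+50,c[0]-80:c[0]+70],(750,600),interpolation=2))
for a in(-.0095,.0095):
  for z in(.02,.04):
    print(a,z,((proj(q,W(D,(-.058+a,-.031+.065,z)))-c+[80,70])*5).round(0))
E
```

```text
14.575 disp [-0.0575 -0.0308  0.0278] rot [-180.     0.  -170.4] F [-0.2 -0.4  0.4] w 0.0871 j [  8.8  14.9 -34.1   0.  -41.  -89.2]
shift cm [ 0.05 -0.02  0.78] turn 0.053714424000048666
[([246.4, 193.7], 0.73, 869)]
[([249.1, 178.4], 0.78, 714)]
[([298.2, 211.5], 0.95, 507)]
[301 213]
-0.0095 0.02 [436. 409.]
-0.0095 0.04 [438. 378.]
0.0095 0.02 [399. 409.]
0.0095 0.04 [400. 377.]
```

View pics/s6.png

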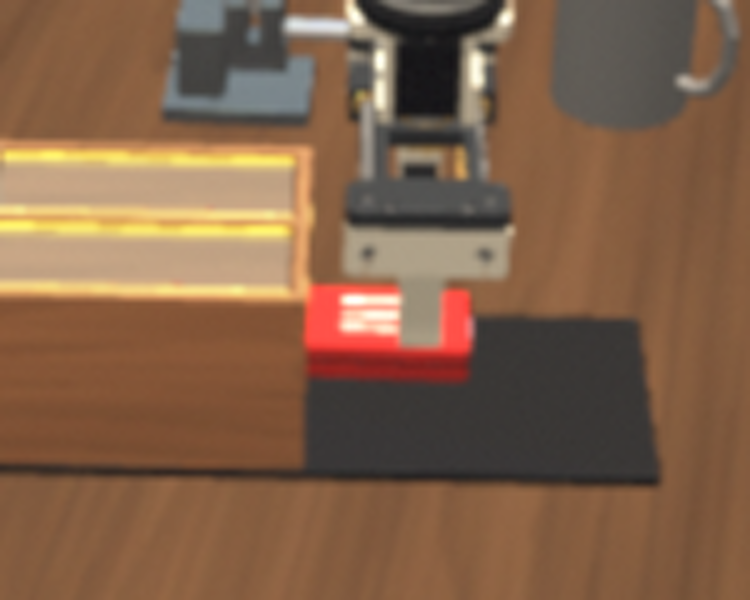

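The side picture shows both flaps shut, the case flat on the plate, and the finger (tip at row ~345) still above the case side, so the fingers need to go lower.

Call:
jog_arm(
  moves=[
    [[0, 0, 1.0], 0, 8.7],
    [[0, 0, 1.0], 0, 8.7],
    [[0, 0, 0], 0, 8.7],
    [[0, 0, 0], 0, 8.7],
  ],
)

```text
time_s: 15.28
tcp_pos: [0.4826, -0.1197, 0.0073]
eef_rot: [-180.0, -0.0, -170.4]
contact_force: [-0.0, 0.5, 0.6]
gripper_width: 0.0869
gripper_force: 0.0
```

Call:
jog_arm(
  moves=[
    [[0, 0, 0.4], 0, 8.7],
    [[0, 0, 0], 0, 8.7],
  ],
)

```text
time_s: 15.52
tcp_pos: [0.4825, -0.1197, 0.0034]
eef_rot: [180.0, -0.0, -170.4]
contact_force: [0.8, 0.7, 0.5]
gripper_width: 0.0871
gripper_force: 0.0
```

Call:
jog_arm(
  moves=[
    [[0, 0, 0.4], 0, 8.7],
    [[0, 0, 0], 0, 8.7],
  ],
)

```text
time_s: 15.78
tcp_pos: [0.4824, -0.1197, -0.0007]
eef_rot: [180.0, -0.0, -170.4]
contact_force: [1.1, 0.2, 0.3]
gripper_width: 0.0869
gripper_force: 0.0
```

Call:
jog_arm(
  moves=[
    [[0, 0, 0.2], 0, 8.7],
    [[0, 0, 0], 0, 5],
    [[0, 0, 0], 0, 4.5],
    [[0, 0, 0], 0, 4.5],
    [[0, 0, 0], 0, 4.5],
    [[0, 0, 0], 0, 4.5],
    [[0, 0, 0], 0, 4.5],
  ],
  newtons=12,
)

```text
time_s: 16.65
tcp_pos: [0.4827, -0.1197, -0.0024]
eef_rot: [-180.0, 0.0, -170.4]
contact_force: [0.1, -0.0, 0.6]
gripper_width: 0.0542
gripper_force: 11.9
```

Gripped at 54 mm, the case's width. Pulling it clear.

Call:
jog_arm(
  moves=[
    [[1, 0, 0], 0, 4.5],
    [[1, 0, 0], 0, 4.5],
    [[1, 0, 0], 0, 4.5],
    [[1, 0, 0], 0, 4.5],
    [[1, 0, 0], 0, 4.5],
    [[1, 0, 0], 0, 4.5],
    [[0, 0, 0], 0, 4.5],
    [[0, 0, 0], 0, 4.5],
  ],
)

```text
time_s: 17.65
tcp_pos: [0.4225, -0.1298, -0.0025]
eef_rot: [180.0, -0.1, -170.4]
contact_force: [-4.0, 0.4, 7.4]
gripper_width: 0.0537
gripper_force: 12.0
```

Call:
jog_arm(
  moves=[
    [[0, 0, 0], 0, 6],
    [[0, 0, 0], 0, 8.7],
    [[0, 0, 0], 0, 8.7],
    [[0, 0, 0], 0, 8.7],
    [[0, 0, 0], 0, 8.7],
    [[0, 0, -2], 0, 8.7],
    [[0, 0, -4], 0, 8.7],
    [[0, 0, -5], 0, 8.7],
    [[0, 0, -5], 0, 8.7],
    [[0, -5, 0], 0, 8.7],
    [[0, -6, 0], 0, 8.7],
    [[0, -6, 0], 0, 8.7],
  ],
)

```text
time_s: 19.15
tcp_pos: [0.4522, -0.2989, 0.158]
eef_rot: [-180.0, 0.1, -170.4]
contact_force: [1.4, 1.4, 0.9]
gripper_width: 0.0867
gripper_force: 0.0
```

```bash
python3 red.py
python3 - <<'E'
from h import *
D=np.load("D.npy");p=capture("top");q=capture("side")
a=regions_of(p,"red_case")[:1];b=regions_of(q,"red_case")[:1]
print([(r["pixel"],r["confidence"],int(r["pixels"].sum())) for r in a+b])
if a and b:
    P,e=tri(p,a[0]["pixel"],q,b[0]["pixel"]);print(Dn(D,P),e)
    v,u=np.nonzero(b[0]["pixels"]);print("side u",u.min(),u.max(),"v",v.min(),v.max())
for t in("flap_left","flap_right","tankard"):print(t,[(r["pixel"],round(r["confidence"],2),int(r["pixels"].sum())) for r in regions_of(q,t)[:2]])
for X in((-.04,-.03,.032),(-.15,-.03,.032)):print(proj(q,W(D,X)))
E
```

```text
[([411.5, 178.2], 0.22, 892)]
flap_left [([246.2, 192.8], 0.89, 846)]
flap_right [([251.6, 178.6], 0.67, 753)]
tankard [([348.4, 144.0], 0.59, 1283)]
[297.57620621 206.21953355]
[339.2453089  207.12208152]Traceback (most recent call last):
  File "red.py", line 5, in <module>
    X=np.array([Dn(D,onz(p,(a,b),.032)) for a,b in zip(u[k],v[k])]);f=X[X[:,0]<-.004]
                                                                        ~^^^^^
IndexError: too many indices for array: array is 1-dimensional, but 2 were indexed
```

The arm is hiding the case from both cameras, so I'll move it further away, high up.

Call:
jog_arm(
  moves=[
    [[0, 0, -4], 0, 8.7],
    [[0, 0, -4], 0, 8.7],
    [[-4, -4, 0], 0, 8.7],
    [[-4, -4, 0], 0, 8.7],
    [[-4, -4, 0], 0, 8.7],
    [[-4, -4, 0], 0, 8.7],
    [[0, -4, 0], 0, 8.7],
    [[0, -4, 0], 0, 8.7],
    [[0, 0, 0], 0, 8.7],
  ],
)

```text
time_s: 20.68
tcp_pos: [0.6496, -0.5082, 0.2356]
eef_rot: [179.9, -0.1, -170.5]
contact_force: [0.9, 0.1, 0.2]
gripper_width: 0.0867
gripper_force: 0.0
```

```bash
python3 st.py; python3 red.py
python3 - <<'E'
from h import *
D=np.load("D.npy");p=capture("top");q=capture("side")
for c in(p,q):
  for t in("red_case","blue_case","flap_left","flap_right","tankard"):print(t,[(r["pixel"],round(r["confidence"],2),int(r["pixels"].sum())) for r in regions_of(c,t)[:1]])
h=cv2.cvtColor(q["pixels"],cv2.COLOR_BGR2HSV).astype(int)
mk=((h[...,0]<6)|(h[...,0]>170))&(h[...,1]>120);v,u=np.nonzero(mk);k=(v>180)&(v<250)&(u>270)&(u<370)
print("side red",k.sum(),u[k].min(),u[k].max(),v[k].min(),v[k].max())
E
```

```text
20.675 disp [ 0.0425 -0.4416  0.2356] rot [ 1.799e+02 -1.000e-01 -1.705e+02] F [0.9 0.1 0.2] w 0.0867 j [-24.6  34.7  27.9   0.  -83.3 -55.9]
620 620 x [-0.1476 -0.0348] front y [-0.061  -0.0315 -0.0019]
-0.16 -0.0573 -0.0089
-0.14 -0.0605 -0.001
-0.12 -0.0605 -0.001
-0.1 -0.061 -0.002
-0.08 -0.0615 -0.0019
-0.06 -0.062 -0.0018
-0.04 -0.0603 -0.0061
red_case [([331.4, 241.7], 0.6, 760)]
blue_case []
flap_left [([293.9, 180.9], 0.93, 1218)]
flap_right [([315.7, 178.9], 0.74, 1222)]
tankard []
red_case [([317.6, 210.2], 0.79, 771)]
blue_case []
flap_left [([247.9, 196.1], 0.75, 795)]
flap_right [([250.5, 178.2], 0.71, 724)]
tankard [([346.1, 146.3], 0.81, 1330)]
side red 677 296 338 195 219
```

The case now spans x −148 to −36 mm (centre about −91) at y about −31, which fits lying flat. Both flap regions match the start.

```bash
python3 -c "
from plant import *
print(close_job())"
```

```text
the job is handed in; nothing more can be done
None
```

The red case is out of the right lane and flat on the landing plate, its centre about 91 mm in front of the mouth. Both flaps are shut, and the job was handed in at about 21 s of the 54 s limit; no verdict came back. I did not re-measure the blue case or all the bystanders at the end, but nothing I saw suggested they had moved.

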